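# Open the kick-out punch tray

### The arm

A 6-joint arm with a two-finger parallel gripper is mounted at the origin on the work surface. World frame = base frame: x ahead of the robot, y to its left, z up, the work surface at z = 0. Lengths are in m, angles in rad, forces in N, time in s.
With the tool pointing down it reaches from about 0.35 to 0.975 m from the base axis. Payload 4.9 kg.
Tool frame: the origin (TCP) lies between the finger pads; the fingertips stand 19 mm ahead of it and the grasp point (between the pads) is the TCP; z points along the fingers, y is the line along which they close (so a half turn about z gives the same grasp; the last joint's range is limited). The gripper opens to 85 mm and grips with 20 to 120 N. Pads are 22 mm wide; open, the fingers measure 114 mm over their backs; the gripper's body (76 mm by 85 mm) begins 54 mm behind the grasp point. The pads swing forward as they close: fully open they stand 13 mm farther back than shut.
Start: joints at [1.144, 0.053, 1.613, -0, 1.476, -0.119], TCP at [0.189, 0.596, 0.25] pointing down, gripper open.
Joint ranges: [-3.01, 3.01], [-1.01, 2.22], [0.06, 2.58], [-1.02, 4.17], [0.09, 2.62], [-3.14, 3.14]. Speed limits (rad/s): [2.57, 2.57, 3.14, 3.14, 3.14, 3.14].

### API

Orientations are given as a rotation vector (axis times angle).
In Python, from station import ctrl gives the robot as it stands. The module is installed in compiled form; this text tells all that it offers.
- The arm moves only by the tool servo_tool, never from a script. Its argument "increments" is a list that holds one entry, the list of rows, each a list of 5 numbers: the finger opening in cm, from 0 to 8.54, then the shift along the tool's x, y, z in cm, then the turn about the tool's z in degrees. A call has 1 to 5 rows; each row is the pose to reach, as a shift and turn from the pose commanded when the call began, along the tool's axes at that moment; what a row does not reach only later rows make up. A row lasts 1/10 s, in which the tool goes at most 50 mm and 8.59 degrees, less where a joint would pass 70% of its speed; a pose out of reach is approached as far as the arm can. A call with a gripper value outside its range is refused whole. The fingers move at their own pace and stop on an object; "newtons" is the grip in N (left out, the last holds). Time passes only in rows, so rows that repeat a pose let the fingers close. It gives the time, the measured TCP pose, the force, the opening and the grip force at its end, in the units of the state.
- ctrl.get_obs(): the state, without advancing time (a new reading comes with each control period).
- ctrl.get_image(name): name is "scene" or "top" or "wrist"; returns a dict with "img" (400x640x3 uint8, red, green, blue), "fx", "fy", "cx", "cy" (pixels), "k1" (the pictures are not rectified: a ray, as slopes to the right and down, at radius r is drawn at 1 + k1 r^2 times it, then the intrinsics apply), "rvec" (rotation vector, rad) and "tvec" (3), from world to camera coordinates, as OpenCV has them; the wrist camera has in their place "mount" (4x4, takes a point from camera to tool coordinates, whose origin is the TCP and whose axes are the flange's). Camera axes: x right, y down, z forward; pixel columns grow to the right and rows downward; lengths in m; the calibration is good to about 2 mm. A picture is of the moment at which its call begins: read the wrist's pose just before it. There is no depth.
- ctrl.finish_job(): hands the job in; it is judged then, once.
The state is a dict: "t": time; "q": joint angles; "dq": joint speeds; "effort": joint torques, N m; "tool_pos": TCP position; "tool_rot": TCP orientation; "contact_force": force on the tool from outside, world axes, zero at the start; "wrist_torque": the same for the moment, N m; "opening": finger opening in m; "grip_force": force on a finger pad.
Only numpy, scipy, OpenCV 4.12 (cv2) and the standard library are available. Lean on these libraries where they do the work, as an engineer would, in place of code of your own. Each camera call takes 0.05 s, during which the arm holds its last target. There are 200 camera calls.

### The job

First slide the steel block that stands in front of the teal punch cabinet along the bench, without lifting it, until it sits wholly on the black rubber pad. Then press the red plunger on the cabinet all the way down so that it kicks the tray out a little, and draw the tray out to its stop by its front wall, keeping the punches in the tray. Leave the tray open and the other things on the bench where they are.

Things in the scene. Friction and masses are not known exactly. Their poses are not given: they have to be found in the camera images.
- cabinet: teal steel punch cabinet fixed to the bench, 200 (x) x 200 (y) x 78 mm high; origin at the centre of its underside. Its front is at its own x = -100 mm and the tray comes out along its -x, towards the robot; turned at most 0.2 rad. On its top: the red plunger at x = y = 0, and an aluminium carrying handle along y at x = +75 (up to 114 mm above the bench).
- tray (a joint): how far the tray is out of the cabinet, m: 0 shut and flush with the cabinet front, 0.125 at its stop. It slides with a light friction of about 1.5 N and stays where it is left.
- tray_lip (a point): middle of the top edge of the tray's front wall (teal, yellow top, 10 mm thick, 158 wide, no handle), 60 mm above the bench; axes as the cabinet's. Shut, the wall is flush under the cabinet's top plate. Kicked out 45 mm, a finger bay shows behind it: 40 mm in x to a low divider (top 40 mm above the bench), 35 mm of it clear of the top plate; bay floor 20 mm above the bench.
- tray_bed (a point): middle of the punch compartment's floor in the tray, 20 mm above the bench, behind the finger bay, 105 mm behind the lip point; three low ribs (18 mm above the tray's underside) part it into four grooves along x.
- plunger (a joint): red plunger, m: 0 up, 0.025 fully down. Sprung: about 3 N to start and 9 N at the bottom, plus up to 5 N for moving the tray. A crank inside kicks the tray out by 1.8 times the stroke (45 mm for the whole 25 mm); it springs back up by itself and does not draw the tray back.
- plunger_top (a point): centre of the top of the plunger's red head (32 mm across), 130 mm above the bench when up; it moves straight down.
- block: solid steel bench block, 56 x 56 x 36 mm high, 0.7 to 1.0 kg; origin at the centre of its underside. Starts loose on the bench in front of the tray, in its way.
- pad: black rubber pad, 120 x 120 mm, let into the bench and flush (no step, friction as the bench), to the left or right of the tray's path; origin at its centre, axes as the cabinet's.
- blanks_box: fixed light wooden box of copper blanks, 90 x 90 x 30 mm high, on the other side of the tray's path than the pad; origin at the centre of its underside.
- tray_punch_a: a dark steel letter punch, 75 x 9 x 9 mm, lying along its own x; origin at the centre of its underside; loose in a groove of the tray.
- tray_punch_b: a dark steel letter punch, 75 x 9 x 9 mm, lying along its own x; origin at the centre of its underside; loose in a groove of the tray.
- tray_punch_c: a dark steel letter punch, 75 x 9 x 9 mm, lying along its own x; origin at the centre of its underside; loose in a groove of the tray.
- hammer: loose hammer beside the cabinet on its left (+y), 200 mm long along its own x, wooden handle, head up to about 35 mm high; leave alone.
- punch_d: a dark steel letter punch, 75 x 9 x 9 mm, lying along its own x; origin at the centre of its underside; loose on the bench beside the cabinet on its right (-y); leave alone.
- punch_e: a dark steel letter punch, 75 x 9 x 9 mm, lying along its own x; origin at the centre of its underside; loose on the bench beside the cabinet on its right (-y); leave alone.
- marker: black marker pen lying on the bench far left, about 145 mm long and 16 mm thick; leave alone.
- copper_tag: copper tag lying on the bench far right, 70 x 50 x 4 mm; leave alone.
- oil_can: amber bottle standing on the bench far right, 48 mm across, 110 mm high; leave alone.
Things that resemble listed ones, but are neither listed nor needed, are in the scene too. Of the things like the block, leave any that is green; of the rest the larger one is meant.

How it is judged:
By the outcome, as a careful person would: the job done as asked, in the order asked, and still so for the second after the job is handed in, with the robot touching nothing.
It also fails if it takes over 56 s, if anything falls off the work surface, if the arm or the gripper's body presses on something with over 40 N, if the wrist force passes 120 N, or if a joint passes its speed limit or range.

## Working session

There is one attempt and no reset: what is moved stays moved. The work goes in short steps, Python scripts to look and compute and a tool call to move; the robot and the scene stay as the last step left them, time stands still between calls to the robot, and variables do not carry over. Pictures are saved under pics/ and viewed, at most 10 in all, crops included, and the job is handed in when it is done.

Besides the shell and the picture viewer there is one more tool, called after ">>>" as name([rows], argument=value, ...), one row to a line, values as JSON. servo_tool: Moves the arm, as the interface text tells. Its arguments: {"type":"object","properties":{"increments":{"type":"array"},"newtons":{"type":"number"}},"required":["increments"]}

```bash
mkdir -p pics; cat > h.py <<'E'
import numpy as np, cv2
from scipy.spatial.transform import Rotation as R
from station import ctrl
def cam(name):
    o=ctrl.get_obs(); d=ctrl.get_image(name)
    if 'mount' in d:
        T=np.eye(4);T[:3,:3]=R.from_rotvec(o['tool_rot']).as_matrix();T[:3,3]=o['tool_pos']
        M=T@np.array(d['mount']); d['Rwc']=M[:3,:3]; d['C']=M[:3,3]
    else:
        Rm=R.from_rotvec(np.array(d['rvec']).ravel()).as_matrix(); d['Rwc']=Rm.T; d['C']=-Rm.T@np.array(d['tvec']).ravel()
    return d
def ray(d,uv,z):
    K=np.array([[d['fx'],0,d['cx']],[0,d['fy'],d['cy']],[0,0,1.]])
    p=cv2.undistortPoints(np.array(uv,float).reshape(-1,1,2),K,np.array([d['k1'],0,0,0,0.])).reshape(-1,2)
    v=np.c_[p,np.ones(len(p))]@d['Rwc'].T
    return d['C']+v*((z-d['C'][2])/v[:,2])[:,None]
def save(d,fn,crop=None,s=1):
    im=d['img'][...,::-1]
    if crop: x0,y0,x1,y1=crop; im=im[y0:y1,x0:x1]
    cv2.imwrite('pics/'+fn,cv2.resize(im,None,fx=s,fy=s,interpolation=cv2.INTER_CUBIC))
E
python3 - <<'E'
from h import *
o=ctrl.get_obs();print(o)
for n in('scene','top'):
    d=cam(n);save(d,n+'0.png',s=1.25);np.save('pics/'+n+'.npy',d,allow_pickle=True);print(n,d['C'],d['fx'])
E
```

```text
{'t': 0.0, 'q': array([ 1.14400484e+00,  5.33758599e-02,  1.61430508e+00, -1.95337626e-05,
        1.47603459e+00, -1.18972822e-01]), 'dq': array([ 1.14656053e-04, -1.96747566e-03, -3.21885898e-04,  5.97028950e-04,
        2.16745831e-04, -9.66702955e-05]), 'effort': array([ 6.87654992e-04, -3.93674076e+01, -3.70175421e+01, -7.49842172e-06,
        7.14581736e-03, -1.74710704e-05]), 'tool_pos': array([0.18910176, 0.59507834, 0.2490446 ]), 'tool_rot': array([-0.48152575, -3.10390885,  0.00321888]), 'contact_force': array([ 0.14094563, -0.55635406, -0.58845295]), 'wrist_torque': array([0.01375776, 0.00520835, 0.01545754]), 'grip_force': 0.0, 'opening': 0.085442696540673}
scene [ 0.98336616 -0.78771993  1.08934198] 469.91045796308634
top [ 0.51175366 -0.01449482  1.32300134] 405.40268637752536
```

View pics/top0.png

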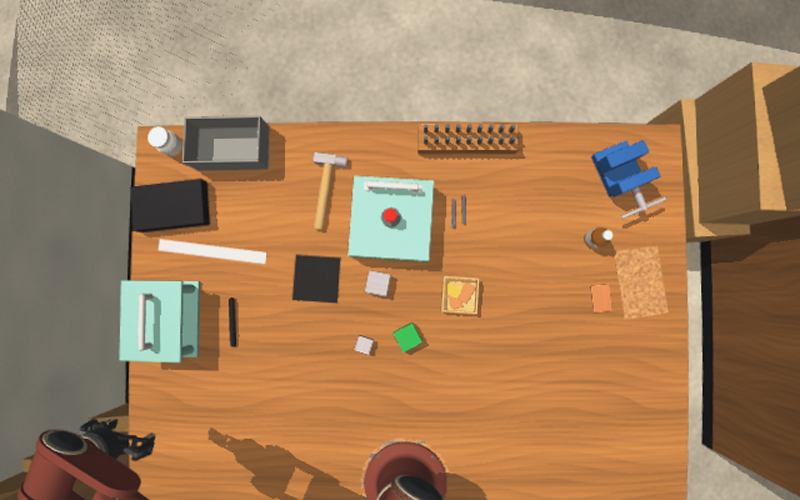

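View pics/scene0.png

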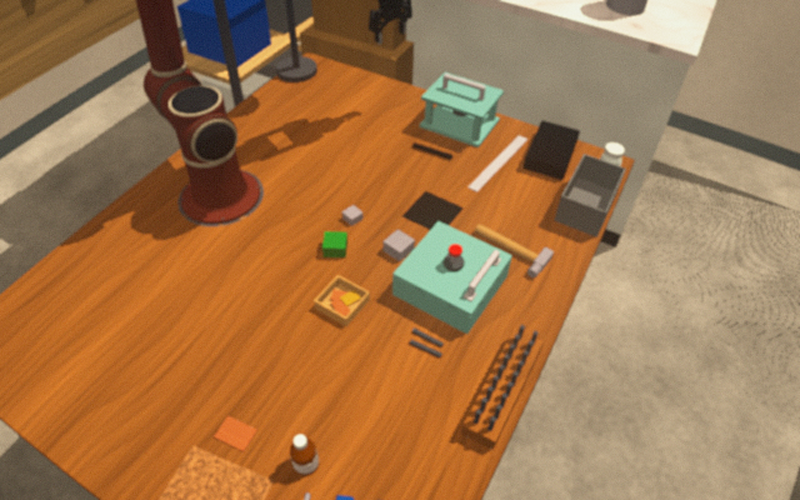

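Top picture (800x500): the block candidates are grey (378,284), smaller grey (365,345) and green (408,338). The grey one at (378,284) is meant: it isn't green, it is the larger grey one, and it stands in front of the cabinet (391,218). The pad is the black square at (317,278). The black thing at (170,205) is raised, far off and not square. The blanks box is at (461,296), the plunger at (391,217) and the hammer at (325,190). Next I measure these and make one enlarged crop to confirm.

```bash
python3 - <<'E'
from h import *
d=np.load('pics/top.npy',allow_pickle=True).item()
hsv=cv2.cvtColor(d['img'],cv2.COLOR_RGB2HSV)
def blob(name,lo,hi,box,z):
    m=cv2.inRange(hsv,np.array(lo),np.array(hi)); k=np.zeros_like(m);x0,y0,x1,y1=box;k[y0:y1,x0:x1]=m[y0:y1,x0:x1]
    c=max(cv2.findContours(k,0,1)[0],key=cv2.contourArea)
    P=ray(d,c.reshape(-1,2),z)[:,:2].astype(np.float32)
    (cx,cy),(w,h),a=cv2.minAreaRect(P*1000); M=cv2.moments(c)
    print(name,'px',M['m10']/M['m00'],M['m01']/M['m00'],'c',round(cx),round(cy),'wh',round(w),round(h),'a',round(a,1))
blob('block',[0,0,120],[180,70,255],(285,210,320,245),.036)
blob('small',[0,0,120],[180,70,255],(275,260,305,290),.02)
blob('pad',[0,0,0],[180,255,70],(220,190,285,250),0)
blob('cab',[70,30,120],[100,255,255],(265,130,360,215),.078)
blob('plunger',[0,180,100],[8,255,255],(290,155,335,190),.13)
blob('box',[10,40,120],[30,140,255],(345,215,390,260),.03)
save(d,'crop1.png',(220,120,400,300),3.3)
E
```

```text
block px 301.90994152046784 226.46491228070175 c 516 71 wh 56 57 a 78.9
small px 290.856429463171 275.82521847690384 c 358 107 wh 40 39 a 72.1
pad px 252.7830527981585 222.7354337505395 c 528 235 wh 116 115 a 86.3
cab px 312.461145194274 174.54422290388547 c 677 37 wh 198 199 a 86.2
plunger px 311.80423280423275 171.66666666666666 c 679 37 wh 27 27 a 0.2
box px 367.64074314106716 235.68546122272627 c 488 -138 wh 91 91 a 86.4
```

View pics/crop1.png

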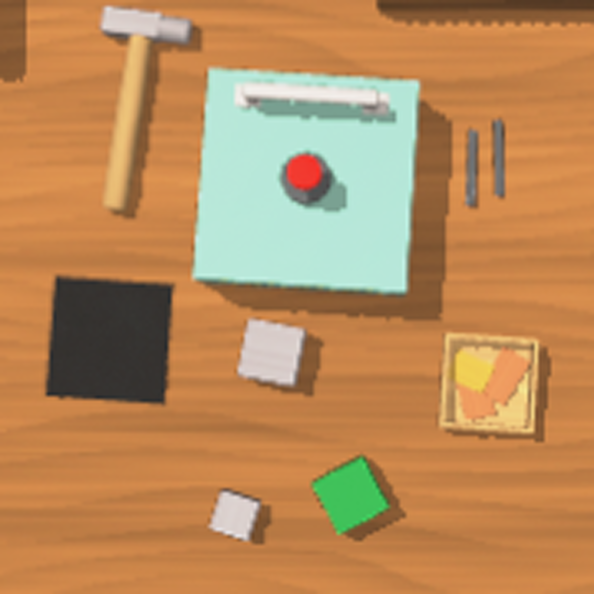

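The crop confirms it: the block is the grey one at crop (272,352), right in front of the cabinet, and clearly larger than the grey one at (236,515). The cabinet yaw is about -3.8° and the block yaw about -11°. I'll go above the block.

```bash
cat >> h.py <<'E'
def plan(x,y,z,yaw):  # world target (m), yaw deg of tool y from world y
    o=ctrl.get_obs(); Rm=R.from_rotvec(o['tool_rot']).as_matrix()
    s=Rm.T@(np.array([x,y,z])-o['tool_pos'])*100
    cur=np.degrees(np.arctan2(-Rm[0,1],Rm[1,1]))
    print('t',o['t'],'shift cm',s.round(2),'turn',round(cur-yaw,1),'yaw',round(cur,1),'tilt',Rm[:,2].round(3),'F',o['contact_force'].round(1))
E
python3 -c "
from h import *
plan(.516,.071,.2,-11.1)"
```

```text
t 0.1 shift cm [-47.03 -40.04   4.98] turn -6.5 yaw -17.6 tilt [-0.001 -0.002 -1.   ] F [-0.   0.8  0. ]
```

>>> servo_tool([
  [[8.5, -47, -40, 5, -6.5], [8.5, -47, -40, 5, -6.5], [8.5, -47, -40, 5, -6.5], [8.5, -47, -40, 5, -6.5], [8.5, -47, -40, 5, -6.5]],
], newtons=25)

```text
t: 0.6
tool_pos: [0.3216, 0.3823, 0.2294]
tool_rot: [-0.304, -3.127, 0.001]
contact_force: [1.1, -0.4, 0.2]
opening: 0.085
grip_force: 0.0
```

```bash
python3 -c "
from h import *
plan(.516,.071,.2,-11.1)"
```

```text
t 0.6 shift cm [-25.07 -26.81   2.95] turn 0.0 yaw -11.1 tilt [-0. -0. -1.] F [ 1.1 -0.4  0.2]
```

>>> servo_tool([
  [[8.5, -25, -26.8, 3, 0], [8.5, -25, -26.8, 3, 0], [8.5, -25, -26.8, 3, 0], [8.5, -25, -26.8, 3, 0], [8.5, -25, -26.8, 3, 0]],
])

```text
t: 1.1
tool_pos: [0.4532, 0.1707, 0.2093]
tool_rot: [-0.305, -3.127, -0.0]
contact_force: [1.3, 0.2, 0.2]
opening: 0.0849
grip_force: 0.0
```

```bash
python3 -c "
from h import *
plan(.516,.071,.2,-11.1)"
```

```text
t 1.1 shift cm [-8.08 -8.57  0.93] turn -0.0 yaw -11.1 tilt [ 0.  0. -1.] F [1.3 0.2 0.2]
```

>>> servo_tool([
  [[8.5, -8.1, -8.6, 0.9, 0], [8.5, -8.1, -8.6, 0.9, 0], [8.5, -8.1, -8.6, 0.9, 0], [8.5, -8.1, -8.6, 0.9, 0], [8.5, -8.1, -8.6, 0.9, 0]],
])

```text
t: 1.6
tool_pos: [0.5153, 0.0726, 0.2002]
tool_rot: [-0.306, -3.125, -0.001]
contact_force: [-0.2, 0.6, 0.3]
opening: 0.0847
grip_force: 0.0
```

```bash
python3 - <<'E'
from h import *
plan(.516,.071,.2,-11.1)
d=cam('wrist');save(d,'w1.png',s=1.0)
hsv=cv2.cvtColor(d['img'],cv2.COLOR_RGB2HSV)
m=cv2.inRange(hsv,(0,0,110),(180,60,255))
for c in cv2.findContours(m,0,1)[0]:
    if cv2.contourArea(c)<3000: continue
    P=ray(d,c.reshape(-1,2),.036)[:,:2]*1000
    print(cv2.contourArea(c),c.reshape(-1,2).mean(0),cv2.minAreaRect(P.astype(np.float32)))
E
```

```text
t 1.6 shift cm [-0.1  -0.15  0.02] turn -0.1 yaw -11.2 tilt [-0.001  0.    -1.   ] F [-0.2  0.6  0.3]
15679.5 [319.15269805 279.35820896] ((650.53662109375, 35.69622802734375), (227.4355010986328, 175.94068908691406), 86.04753875732422)
```

View pics/w1.png

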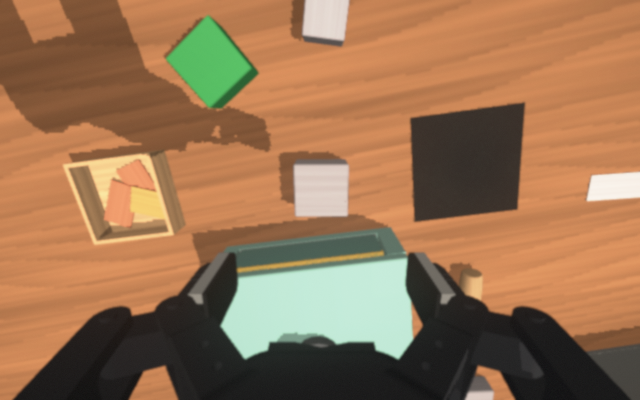

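Wrist picture: block top face is at about (294,162)–(348,216), aligned with the fingers. The pad is at (411,103)–(524,220), and the cabinet front is at the bottom.

```bash
python3 - <<'E'
from h import *
d=cam('wrist')
print(ray(d,[(294,163),(348,161),(348,216),(294,217),(321,189)],.036).round(4))
p=ray(d,[(411,118),(523,103),(518,209),(415,221)],0);print(p.round(4),p.mean(0).round(4))
print('front top edge',ray(d,[(237,271),(408,254)],.078).round(4))
plan(.516,.071,.03,-11.1)
E
```

```text
[[0.4827 0.0514 0.036 ]
 [0.4912 0.1046 0.036 ]
 [0.5485 0.0949 0.036 ]
 [0.5386 0.0388 0.036 ]
 [0.5142 0.0727 0.036 ]]
[[0.4648 0.1808 0.    ]
 [0.4726 0.2983 0.    ]
 [0.5919 0.2933 0.    ]
 [0.5836 0.1732 0.    ]] [0.5282 0.2364 0.    ]
front top edge [[ 0.5674 -0.0197  0.078 ]
 [ 0.5811  0.1427  0.078 ]]
t 1.7 shift cm [-0.15 -0.24 17.05] turn 0.0 yaw -11.1 tilt [-0.001  0.    -1.   ] F [ 0.4 -0.2  0.1]
```

>>> servo_tool([
  [[8.5, -0.1, -0.1, 5, 0], [8.5, -0.1, -0.1, 10, 0], [8.5, -0.1, -0.1, 13.5, 0], [8.5, -0.1, -0.1, 16, 0], [8.5, -0.1, -0.1, 17, 0]],
])

```text
t: 2.2
tool_pos: [0.5136, 0.0727, 0.0277]
tool_rot: [-0.301, -3.122, 0.001]
contact_force: [-0.3, -0.0, 0.2]
opening: 0.085
grip_force: 0.0
```

>>> servo_tool([
  [[5.4, 0, 0, 0, 0], [5.4, 0, 0, 0, 0], [5.4, 0, 0, 0, 0], [5.4, 0, 0, 0, 0], [5.4, 0, 0, 0, 0]],
], newtons=25)

```text
t: 2.7
tool_pos: [0.5179, 0.0716, 0.0327]
tool_rot: [0.304, 3.124, 0.001]
contact_force: [-2.0, 2.8, 6.7]
opening: 0.0554
grip_force: 30.9
```

```bash
python3 -c "
from h import *
plan(.526,.2355,.03,-11.1)"
```

```text
t 2.7 shift cm [ 2.37 16.24  0.28] turn -0.0 yaw -11.1 tilt [ 0.003  0.    -1.   ] F [-2.   2.8  6.7]
```

>>> servo_tool([
  [[5.4, 0.1, 1, 0, 0], [5.4, 0.3, 2.5, 0, 0], [5.4, 0.5, 4, 0, 0], [5.4, 0.7, 5.5, 0, 0], [5.4, 0.9, 7, 0, 0]],
])

```text
t: 3.2
tool_pos: [0.5231, 0.141, 0.0327]
tool_rot: [0.304, 3.123, -0.004]
contact_force: [0.0, -6.6, 5.6]
opening: 0.0555
grip_force: 30.8
```

>>> servo_tool([
  [[5.4, 0.2, 1.8, 0, 0], [5.4, 0.4, 3.6, 0, 0], [5.4, 0.7, 5.4, 0, 0], [5.4, 0.9, 7.2, 0, 0], [5.4, 1.1, 9.2, 0, 0]],
])

```text
t: 3.7
tool_pos: [0.5299, 0.2334, 0.0327]
tool_rot: [0.305, 3.123, -0.004]
contact_force: [-0.4, -7.5, 6.7]
opening: 0.0555
grip_force: 30.9
```

>>> servo_tool([
  [[8.5, 0, 0, 0, 0], [8.5, 0, 0, 0, 0], [8.5, 0, 0, 0, 0], [8.5, 0, 0, 0, 0]],
])

```text
t: 4.1
tool_pos: [0.5278, 0.2335, 0.0304]
tool_rot: [-0.306, -3.126, 0.0]
contact_force: [-0.7, 0.4, 0.1]
opening: 0.0853
grip_force: 0.0
```

>>> servo_tool([
  [[8.5, 0, 0, -4, 0], [8.5, 0, 0, -9, 0], [8.5, 0, 0, -14, 0], [8.5, 0, 0, -17, 0], [8.5, 0, 0, -17, 0]],
])

```text
t: 4.6
tool_pos: [0.5313, 0.2347, 0.2077]
tool_rot: [0.305, 3.116, 0.007]
contact_force: [0.8, 0.1, 0.3]
opening: 0.085
grip_force: 0.0
```

```bash
python3 - <<'E'
from h import *
plan(.678,.037,.2,-3.8)
d=cam('wrist');save(d,'w2.png')
E
```

```text
t 4.6 shift cm [-18.21 -16.56   0.87] turn -7.4 yaw -11.2 tilt [ 0.011  0.003 -1.   ] F [0.8 0.1 0.3]
```

View pics/w2.png

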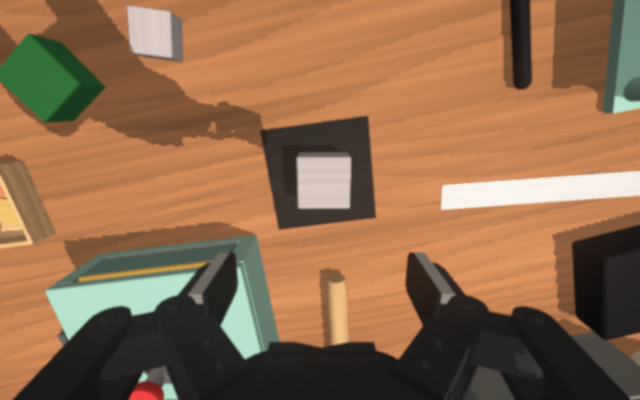

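The block sits wholly on the pad: block (297,152)–(351,209) inside pad (262,117)–(375,228). Next is the plunger, with fingers closed.

>>> servo_tool([
  [[0, -18, -16.5, 0, -7.4], [0, -18, -16.5, 0, -7.4], [0, -18, -16.5, 0, -7.4], [0, -18, -16.5, 0, -7.4], [0, -18, -16.5, 0, -7.4]],
])

```text
t: 5.15
tool_pos: [0.6726, 0.0351, 0.1976]
tool_rot: [-0.104, -3.136, -0.0]
contact_force: [0.1, 0.4, 0.4]
opening: 0.0117
grip_force: 0.0
```

```bash
python3 - <<'E'
from h import *
plan(.678,.037,.16,-3.8)
d=cam('top')
hsv=cv2.cvtColor(d['img'],cv2.COLOR_RGB2HSV)
E
```

```text
t 5.15 shift cm [-0.54  0.23  3.76] turn -0.0 yaw -3.8 tilt [-0.004  0.    -1.   ] F [0.1 0.4 0.4]
```

>>> servo_tool([
  [[0, -0.5, 0.2, 1.5, 0], [0, -0.5, 0.2, 3, 0], [0, -0.5, 0.2, 3.8, 0], [0, -0.5, 0.2, 3.8, 0], [0, -0.5, 0.2, 3.8, 0]],
])

```text
t: 5.7
tool_pos: [0.6772, 0.0403, 0.1621]
tool_rot: [-0.1, -3.139, -0.0]
contact_force: [-0.2, 0.6, 0.4]
opening: 0.0001
grip_force: 0.0
```

```bash
python3 - <<'E'
from h import *
plan(.678,.037,.124,-3.8)
E
```

```text
t 5.7 shift cm [-0.1  -0.32  3.81] turn 0.1 yaw -3.7 tilt [-0.001  0.    -1.   ] F [-0.2  0.6  0.4]
```

>>> servo_tool([
  [[0, 0, -0.3, 0.6, 0], [0, 0, -0.3, 1.2, 0], [0, 0, -0.3, 1.6, 0], [0, 0, -0.3, 2.0, 0], [0, 0, -0.3, 2.4, 0]],
])

```text
t: 6.2
tool_pos: [0.6781, 0.0362, 0.1406]
tool_rot: [0.102, 3.139, -0.0]
contact_force: [-3.7, 0.1, 8.0]
opening: 0.0003
grip_force: 4.2
```

>>> servo_tool([
  [[0, 0, 0, 0.4, 0], [0, 0, 0, 0.8, 0], [0, 0, 0, 1.2, 0], [0, 0, 0, 1.5, 0], [0, 0, 0, 1.5, 0]],
])

```text
t: 6.7
tool_pos: [0.6781, 0.0362, 0.1258]
tool_rot: [0.102, 3.139, -0.0]
contact_force: [-3.4, -0.9, 7.9]
opening: 0.0004
grip_force: 4.0
```

>>> servo_tool([
  [[0, 0, 0, 0.2, 0], [0, 0, 0, 0.4, 0], [0, 0, 0, 0.4, 0]],
])

```text
t: 7.0
tool_pos: [0.6783, 0.0363, 0.124]
tool_rot: [0.102, 3.139, -0.0]
contact_force: [-8.7, -0.2, 17.1]
opening: -0.0001
grip_force: 8.0
```

>>> servo_tool([
  [[0, 0, 0, 0.2, 0], [0, 0, 0, 0.2, 0]],
])

```text
t: 7.2
tool_pos: [0.6784, 0.0363, 0.1239]
tool_rot: [0.102, 3.139, -0.0]
contact_force: [-11.9, -0.3, 22.9]
opening: 0.0001
grip_force: 11.5
```

>>> servo_tool([
  [[0, 0, 0, -1, 0], [0, 0, 0, -3, 0], [0, 0, 0, -6, 0], [0, 0, 0, -8, 0], [0, 0, 0, -8, 0]],
])

```text
t: 7.7
tool_pos: [0.68, 0.0361, 0.2022]
tool_rot: [0.102, 3.132, -0.0]
contact_force: [0.7, 0.3, 0.2]
opening: -0.0002
grip_force: 0.0
```

```bash
python3 - <<'E'
from h import *
plan(.54,.046,.2,-3.8)
d=cam('top');save(d,'t2.png',(200,130,400,280),3)
np.save('pics/t2.npy',d,allow_pickle=True)
E
```

```text
t 7.7 shift cm [14.03  0.07  0.11] turn 0.1 yaw -3.7 tilt [ 0.008 -0.    -1.   ] F [0.7 0.3 0.2]
```

View pics/t2.png

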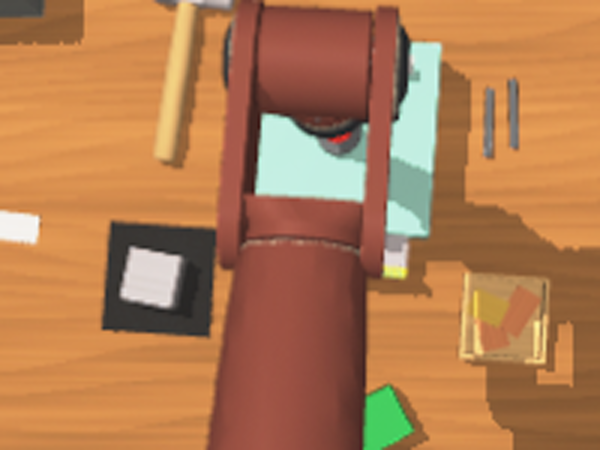

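The tray's yellow lip shows at crop (397,271), so the tray has been kicked out, and the block is still on the pad. Moving above the bay for a close measurement.

>>> servo_tool([
  [[0, 4, 0, 0, 0], [0, 8, 0, 0, 0], [0, 11.8, 0, 0, 0], [0, 11.8, 0, 0, 0], [0, 11.8, 0, 0, 0]],
])

```text
t: 8.25
tool_pos: [0.5589, 0.044, 0.1958]
tool_rot: [-0.102, -3.138, -0.0]
contact_force: [0.7, -0.2, 0.4]
opening: 0.0002
grip_force: 0.0
```

```bash
python3 - <<'E'
from h import *
d=cam('wrist');save(d,'w3.png')
hsv=cv2.cvtColor(d['img'],cv2.COLOR_RGB2HSV)
m=cv2.inRange(hsv,(22,120,120),(35,255,255))
c=max(cv2.findContours(m,0,1)[0],key=cv2.contourArea)
P=ray(d,c.reshape(-1,2),.06)[:,:2]*1000
print(c.reshape(-1,2).mean(0),cv2.minAreaRect(P.astype(np.float32)))
plan(.56,.0447,.051,-3.8)
E
```

```text
[317.78728606 176.95843521] ((539.71044921875, 45.195892333984375), (158.27932739257812, 11.1019868850708), 85.8991470336914)
t 8.3 shift cm [-0.    0.08 14.57] turn 0.1 yaw -3.7 tilt [-0.001  0.    -1.   ] F [-0.4 -0.6  0.7]
```

View pics/w3.png

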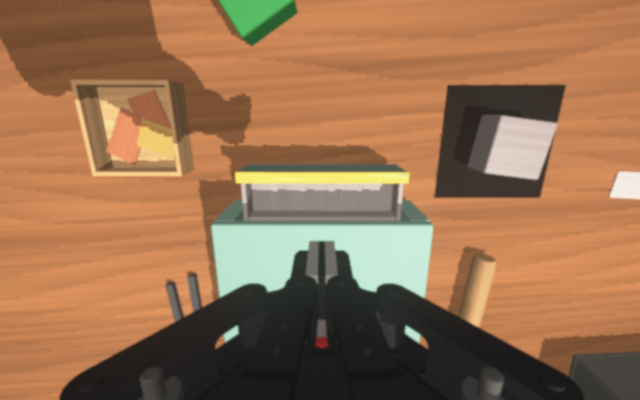

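Wrist picture: yellow lip at (318,177), cabinet front edge at row 222, and the open finger bay in between. The block is on the pad at right.

```bash
python3 - <<'E'
from h import *
d=cam('wrist')
print(ray(d,[(260,223),(320,223),(390,223)],.078).round(4),ray(d,[(250,182),(320,182),(400,182)],.06).round(4))
plan(.562,.0447,.051,-3.8)
E
```

```text
[[ 0.5751 -0.0125  0.078 ]
 [ 0.5786  0.041   0.078 ]
 [ 0.5827  0.1035  0.078 ]] [[ 0.5411 -0.021   0.06  ]
 [ 0.5453  0.0432  0.06  ]
 [ 0.5502  0.1166  0.06  ]]
t 8.35 shift cm [-0.13  0.1  14.62] turn 0.1 yaw -3.7 tilt [-0. -0. -1.] F [-0.   0.1  0.6]
```

>>> servo_tool([
  [[0, -0.2, 0, 3.5, 0], [0, -0.2, 0, 7, 0], [0, -0.2, 0, 9.5, 0], [0, -0.2, 0, 9.8, 0], [0, -0.2, 0, 9.8, 0]],
])

```text
t: 8.85
tool_pos: [0.5626, 0.0437, 0.0993]
tool_rot: [-0.103, -3.139, -0.0]
contact_force: [-0.2, 0.1, -0.0]
opening: 0.0001
grip_force: 0.0
```

```bash
python3 -c "
from h import *
plan(.562,.0447,.051,-3.8)"
```

```text
t 8.85 shift cm [0.06 0.1  4.83] turn 0.1 yaw -3.7 tilt [-0.001  0.    -1.   ] F [-0.2  0.1 -0. ]
```

>>> servo_tool([
  [[0, 0, 0, 1.2, 0], [0, 0, 0, 2.4, 0], [0, 0, 0, 3.6, 0], [0, 0, 0, 4.6, 0], [0, 0, 0, 4.6, 0]],
])

```text
t: 9.35
tool_pos: [0.5605, 0.0439, 0.0514]
tool_rot: [-0.102, -3.136, -0.0]
contact_force: [0.1, 0.1, -0.0]
opening: 0.0003
grip_force: 0.0
```

>>> servo_tool([
  [[0, 0.3, 0, 0, 0], [0, 0.6, 0, 0, 0], [0, 1.1, 0, 0, 0], [0, 1.7, 0, 0, 0], [0, 2.3, 0, 0, 0]],
])

```text
t: 9.85
tool_pos: [0.5393, 0.0453, 0.0545]
tool_rot: [0.102, 3.138, -0.0]
contact_force: [0.9, 0.0, 1.0]
opening: 0.0002
grip_force: 1.0
```

>>> servo_tool([
  [[0, 0.7, 0, 0, 0], [0, 1.4, 0, 0, 0], [0, 2.1, 0, 0, 0], [0, 2.8, 0, 0, 0], [0, 3.5, 0, 0, 0]],
])

```text
t: 10.35
tool_pos: [0.5036, 0.0476, 0.0538]
tool_rot: [0.102, 3.14, -0.0]
contact_force: [2.4, 0.4, 1.0]
opening: 0.0001
grip_force: 1.0
```

>>> servo_tool([
  [[0, 0.6, 0, 0, 0], [0, 1.2, 0, 0, 0], [0, 1.7, 0, 0, 0], [0, 2.1, 0, 0, 0], [0, 2.4, 0, 0, 0]],
])

```text
t: 10.85
tool_pos: [0.4797, 0.0492, 0.0535]
tool_rot: [-0.102, -3.14, -0.0]
contact_force: [1.5, -0.4, 0.1]
opening: -0.0003
grip_force: 0.9
```

>>> servo_tool([
  [[0, 0.2, 0, 0, 0], [0, 0.4, 0, 0, 0], [0, 0.5, 0, 0, 0], [0, 0.5, 0, 0, 0]],
])

```text
t: 11.25
tool_pos: [0.4752, 0.0495, 0.0536]
tool_rot: [-0.102, -3.14, -0.0]
contact_force: [1.8, 0.2, -0.9]
opening: 0.0003
grip_force: 1.0
```

>>> servo_tool([
  [[0, 0.2, 0, 0, 0], [0, 0.3, 0, 0, 0], [0, 0.4, 0, 0, 0], [0, 0.4, 0, 0, 0]],
])

```text
t: 11.65
tool_pos: [0.475, 0.0494, 0.0547]
tool_rot: [0.103, 3.129, -0.0]
contact_force: [14.0, 0.1, -10.0]
opening: -0.0002
grip_force: 7.3
```

At the stop: 14 N with no further motion. I'll ease back off the wall, rise and look.

>>> servo_tool([
  [[0, -0.4, 0, 0, 0], [0, -0.9, 0, 0, 0], [0, -1.1, 0, 0, 0], [0, -1.1, 0, 0, 0]],
])

```text
t: 12.05
tool_pos: [0.4821, 0.049, 0.0535]
tool_rot: [-0.102, -3.139, 0.0]
contact_force: [0.1, -0.2, -0.3]
opening: -0.0001
grip_force: 0.0
```

>>> servo_tool([
  [[0, 0, 0, -3, 0], [0, 0, 0, -7, 0], [0, 0, 0, -12, 0], [0, 0, 0, -16, 0], [0, 0, 0, -16, 0]],
])

```text
t: 12.55
tool_pos: [0.4856, 0.0489, 0.2213]
tool_rot: [0.102, 3.127, -0.0]
contact_force: [-0.1, -0.3, 0.7]
opening: -0.0
grip_force: 0.0
```

```bash
python3 - <<'E'
from h import *
d=cam('wrist');save(d,'w4.png')
hsv=cv2.cvtColor(d['img'],cv2.COLOR_RGB2HSV)
m=cv2.inRange(hsv,(22,120,120),(35,255,255))
c=max(cv2.findContours(m,0,1)[0],key=cv2.contourArea)
P=ray(d,c.reshape(-1,2),.06)[:,:2]*1000
print(cv2.minAreaRect(P.astype(np.float32)))
E
```

```text
((458.23095703125, 50.6123046875), (158.72128295898438, 10.899940490722656), 86.24275207519531)
```

View pics/w4.png

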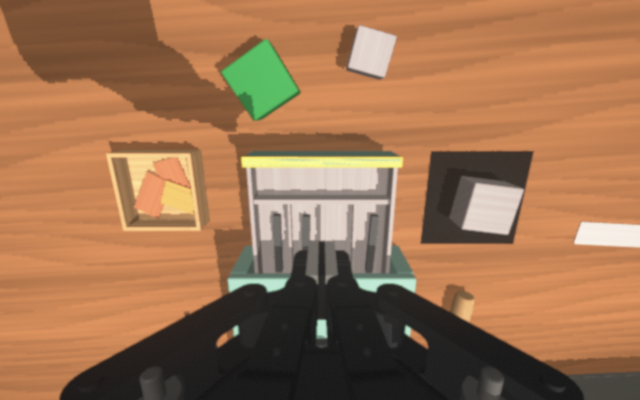

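The tray is at its stop: the lip moved about 81 mm to x = 0.458. All three punches lie in their grooves at (277,228), (305,228) and (373,235), and the block is on the pad at (490,205).

```bash
python3 -c "
from station import ctrl
print(ctrl.finish_job())"
```

```text
the job is handed in; nothing more can be done
None
```

The job is handed in after about 12.6 s on the robot's clock: the block was slid wholly onto the pad, the plunger pressed to its bottom stop, and the tray drawn out to its stop with all three punches still in it.

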